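Free the stuck filter modules from the test jig

ROBOT

A 6-joint arm with a two-finger parallel gripper is mounted at the origin on the work surface. World frame = base frame: x ahead of the robot, y to its left, z up, the work surface at z = 0. Lengths are in mm, angles in rad, forces in N, time in s.
With the tool pointing down it reaches from about 275 to 750 mm from the base axis. Payload 10.2 kg.
Tool frame: the origin (TCP) lies at the very end of the fingers, on their centre line; the grasp point (between the pads) lies 19 mm behind it; z points along the fingers, y is the line along which they close (so a half turn about z gives the same grasp; the last joint's range is limited). The gripper opens to 85 mm and grips with 20 to 120 N. Pads are 22 mm wide; open, the fingers measure 114 mm over their backs; the gripper's body (76 mm by 85 mm) begins 54 mm behind the grasp point. The pads swing forward as they close: fully open they stand 13 mm farther back than shut.
Start: joints at [-1.445, 0.313, 1.498, -0, 1.331, -0.223], TCP at [179.417, -493.397, 231.294] pointing down, gripper open.
Joint ranges: [-2.94, 2.94], [-0.97, 2.17], [0.19, 2.56], [-1.23, 4.37], [0.02, 3.11], [-2.88, 2.88]. Speed limits (rad/s): [2.39, 2.39, 3.01, 3.14, 3.14, 3.14].

INTERFACE

Orientations are given as a unit quaternion [w, x, y, z].
In Python, from rig import ctrl gives the robot as it stands.
- The arm moves only by the tool step_arm, never from a script. Its argument "increments" is a list of rows, each a list of 3 entries, a list of its own where there are three numbers: the shift along the tool's x, y, z in cm, then the turn, a rotation vector about the tool's x, y, z in degrees, then the opening in per cent of the stroke, from 0 (shut) to 100 (fully open). A call has 1 to 8 rows; each row is the pose to reach, as a shift and turn from the pose commanded when the call began, along the tool's axes at that moment; what a row does not reach only later rows make up. A row lasts 1/8 s, in which the tool goes at most 62.5 mm and 10.7 degrees, less where a joint would pass 70% of its speed; a pose out of reach is approached as far as the arm can. A call with a gripper value outside its range is refused whole. The fingers move at their own pace and stop on an object; "squeeze" is the grip in N (left out, the last holds). Time passes only in rows, so rows that repeat a pose let the fingers close. It gives the time, the measured TCP pose, the force, the opening and the grip force at its end, in the units of the state.
- ctrl.sense(): the state, without advancing time (a new reading comes with each control period).
- ctrl.capture(name): name is "scene" or "top" or "wrist"; returns a dict with "img" (420x560x3 uint8, red, green, blue), "fx", "fy", "cx", "cy" (pixels), "extrinsics" (4x4, takes a point from camera to world coordinates). Camera axes: x right, y down, z forward; pixel columns grow to the right and rows downward; lengths in mm; the calibration is good to about 2 mm. A picture is of the moment at which its call begins. There is no depth.
- ctrl.finish_job(): hands the job in; it is judged then, once.
The state is a dict: "time_s": time; "joints": joint angles; "dq": joint speeds; "tau": joint torques, N m; "eef_pos": TCP position; "ee_rot": TCP orientation; "force": force on the tool from outside, world axes, zero at the start; "wrist_torque": the same for the moment, N m; "grip_width": opening from 0.0 (shut) to 1.0 (fully open); "grip_force": force on a finger pad.
Only numpy, scipy, OpenCV 4.12 (cv2) and the standard library are available. Lean on these libraries where they do the work, as an engineer would, in place of code of your own. Each camera call takes 0.05 s, during which the arm holds its last target. There are 200 camera calls.

TASK

Three or four thin-walled filter modules have stuck in the test jig. Slide the jig's locking bar fully open, then pick up the white nylon block and with it (not with the fingers) knock each module sideways, towards the bar, out from under the jig's steel lip, pushing on a module with no more than 40 N. Then lift the loose modules out with a gentle grip, about 40 N a finger at the most, lay them side by side in the black tray with their connectors up, leave the nylon block on the cork mat, slide the locking bar fully shut again, and leave everything else on the bench where it is.

Things in the scene. Friction and masses are not known exactly. Their poses are not given: they have to be found in the camera images.
- jig: grey jig plate fixed to the bench, somewhere in the middle, turned a little. Origin on the bench under the middle of its bay row; its +x points away from the robot, +y along the row of four bays, z up. Plate spans x -92 to 58 mm, y -175 to 175 mm, 12 mm thick: bay floor at z 12 mm. What stands on it: see bay, lip, pinch, bar.
- lip (a point): middle of the lip's front edge, at jig x 30, y 0, z 22.5 mm. Lip and steel keeper rail run along the whole rear of the jig, x 30 to 56 mm, top at z 22.5 mm; the lip's underside (x 30 to 42) is 6 mm above the bay floor and holds down the modules' rear ears. Nothing stands behind the rail.
- pinch (a point): jig x 22.5, y 0, z 24 mm, level with ribs and pads. In each bay at x 18 to 27 mm there are a fixed steel rib (face 20 mm to the -y side of the bay's centre) and opposite it a sprung steel pad that pinches the module with 5 N; both 12 mm high (top z 24 mm) and 14 mm wide outwards (pad housing to 43 mm). In an empty bay the pad stands 4 mm further in.
- bay1 (a point): point on the bay floor (z 12 mm) at jig x 0, y -120 mm, the centre of bay 1, where module 1 may be stuck; its axes are the jig's
- bay2 (a point): point on the bay floor (z 12 mm) at jig x 0, y -40 mm, the centre of bay 2, where module 2 may be stuck; its axes are the jig's
- bay3 (a point): point on the bay floor (z 12 mm) at jig x 0, y 40 mm, the centre of bay 3, where module 3 may be stuck; its axes are the jig's
- bay4 (a point): point on the bay floor (z 12 mm) at jig x 0, y 120 mm, the centre of bay 4, where module 4 may be stuck; its axes are the jig's
- bar (a joint): locking bar along the jig's front (robot side), slides along jig +y: 0 shut (below 0.004 will do), 0.040 m fully open (above 0.036 will do); drags with 2 N, stays where left, starts 0 to 0.006. Its teeth, 30 mm wide, block the bays when shut at jig x -66 to -42 mm, top z 25 mm, and stand between the bays when open. The bar is at x -78 to -66: a module can go 28 mm from its bay point.
- bar_grip (a point): point on the axis of the bar's upright black round handle (18 mm diameter, 40 mm tall, from z 25 to 65 mm), 13 mm below its top; at jig x -72 mm, y = bar value, z 52 mm. Pinch from above.
- module1: aluminium module, may be absent: box 56 (x) x 40 (y) x 34 (z) mm, flange 76 x 28 x 4 mm under it makes an ear 10 mm long at each x end; two brass connectors 9 mm tall on top; 180 g. Origin: centre of underside, z up. Starts in bay 1, axes as the jig's, 0 to 3 mm to -x of the bay point, rear ear under the lip. Loose when pushed to jig -x, 10 to 24 mm from the bay point; takes 5 to 20 N.
- module2: module like module 1, in bay 2, may be absent. Push any module on its rear face above the lip (z 23 to 46 mm). The walls dent above 40 N from the block; grip with 20 to 40 N, they dent at 50 N a finger (100 N both together).
- module3: module like module 1, in bay 3, may be absent. Push any module on its rear face above the lip (z 23 to 46 mm). The walls dent above 40 N from the block; grip with 20 to 40 N, they dent at 50 N a finger (100 N both together).
- module4: module like module 1, in bay 4, may be absent. Push any module on its rear face above the lip (z 23 to 46 mm). The walls dent above 40 N from the block; grip with 20 to 40 N, they dent at 50 N a finger (100 N both together).
- block: white nylon block, loose, a square bar 90 (its x) x 36 x 36 mm, 130 g, lying on the bench beyond the cork mat. Origin at the centre of its underside as it lies at the start, x along its length. Grip it across the 36 mm and push with an end face.
- mat: cork mat, fixed, 110 x 110 x 3 mm, on the left or on the right of the jig; origin at the centre of its underside. The block must finally lie on it, centred, its origin within 50 mm (level) of the mat's centre.
- tray: black open tray, fixed, 304 (its x) x 134 (y) mm outside, walls 4 mm thick and 24 mm high, inner floor at 4 mm; on the other side of the jig from the mat. Origin at the centre of its underside. It holds four modules side by side with their length across it (module x along tray y), for instance at tray x -105, -35, 35 and 105 mm.
- board: bystander: dark circuit board 85 x 60 mm on four white stand-offs, 25 mm tall, beyond the jig; leave it
- screwdriver: bystander: screwdriver lying beyond the jig; leave it
- jar: bystander: small round jar, 44 mm diameter, 55 mm tall, at the near left; leave it
- spool: bystander: grey spool, 52 mm diameter, 32 mm tall, at the near right; leave it
- partsbox: bystander: clear divided box 80 x 110 x 35 mm, beyond the jig on the right; leave it
- heatsink: bystander: flat aluminium block 50 x 50 x 20 mm, beyond the jig on the left; leave it
Mind the look-alikes: they are no part of the job. Leave any green, pink or purple look-alike of the module3 alone.

How it is judged:
By the outcome, as a careful person would: the job done as asked, in the order asked, and still so for the second after the job is handed in, with the robot touching nothing.
Of module1, module2, module3, module4 only 3 to 4 are there at a start; the rules pass over those that are not, and their reading is None.
At some moment in a run one of block may be knocked a few centimetres aside while the robot is not near it.
Once in a run the grip may slacken for a moment while it holds something.
It also fails if it takes over 210 s, if anything falls off the work surface, if the arm or the gripper's body presses on something with over 40 N, if the wrist force passes 120 N, or if a joint passes its speed limit or range.

## Working session

There is one attempt and no reset: what is moved stays moved. The work goes in short steps, Python scripts to look and compute and a tool call to move; the robot and the scene stay as the last step left them, time stands still between calls to the robot, and variables do not carry over. Pictures are saved under pics/ and viewed, at most 14 in all, crops included, and the job is handed in when it is done.

Besides the shell and the picture viewer there is one more tool, called by a JSON object that holds its "name" and its "arguments", one argument or row to a line. step_arm: Moves the arm, as the interface text tells. Its arguments: {"type":"object","properties":{"increments":{"type":"array"},"squeeze":{"type":"number"}},"required":["increments"]}

```bash
ls; mkdir -p pics
python3 - <<'E'
from rig import ctrl
import cv2,numpy as np
for n in("scene","top"):
    c=ctrl.capture(n); cv2.imwrite(f"pics/{n}0.png",c["img"][:,:,::-1]); print(n,c["fx"],c["fy"],c["cx"],c["cy"],np.round(c["extrinsics"],4).tolist())
print(ctrl.sense())
E
```

```text
pics
scene 500.29262389506255 500.29262389506255 272.4197075157127 210.66073109179555 [[0.2244, 0.7505, -0.6217, 1225.5807], [0.9745, -0.1764, 0.1387, -145.6898], [-0.0055, -0.6369, -0.7709, 942.6364], [0.0, 0.0, 0.0, 1.0]]
top 446.142193363147 446.142193363147 278.6158989223021 207.03785851709793 [[-0.0112, -0.9958, 0.0904, 428.6519], [-0.9999, 0.0105, -0.0087, 7.1051], [0.0077, -0.0905, -0.9959, 1257.0511], [0.0, 0.0, 0.0, 1.0]]
{'time_s': 0.1, 'joints': array([-1.44539966e+00,  3.13370715e-01,  1.49832204e+00, -1.03061869e-05,
        1.33099924e+00, -2.23412296e-01]), 'dq': array([ 0.00050329, -0.00311964, -0.00138811,  0.00032075, -0.00059657,
       -0.00056846]), 'tau': array([ 3.86501299e-03, -4.12897503e+01, -2.60140157e+01, -1.12009266e-04,
        3.02726054e-03, -1.49215936e-05]), 'eef_pos': array([ 179.38615864, -493.17212934,  230.81894885]), 'ee_rot': array([-5.49258345e-04,  9.84829687e-01,  1.73522866e-01,  2.19285348e-05]), 'force': array([-0.21798211, -0.39169205,  0.10694691]), 'wrist_torque': array([-0.02260242,  0.00163262,  0.00201397]), 'grip_force': 0.0, 'grip_width': 1.0000201252045329}
```

View pics/top0.png

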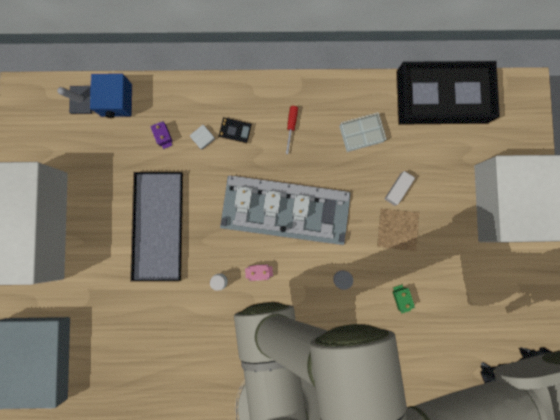

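View pics/scene0.png

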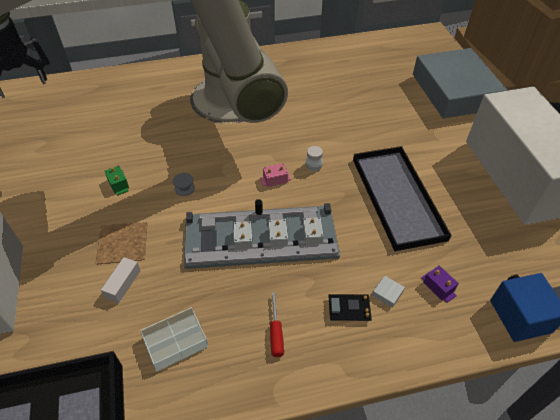

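Top view: the jig is at about (286,210), with modules in bays 4, 3 and 2 (cols 243, 272, 301) and bay 1 empty. The block is at (401,188), the mat at (398,229) and the tray at (158,226).

```bash
cat > h.py <<'E'
import cv2,numpy as np
from rig import ctrl
from scipy.spatial.transform import Rotation as R
def ray(c,uv,z):
    E=np.array(c["extrinsics"]);d=E[:3,:3]@np.array([(uv[0]-c["cx"])/c["fx"],(uv[1]-c["cy"])/c["fy"],1.])
    o=E[:3,3];return (o+d*(z-o[2])/d[2])
def proj(c,p):
    E=np.array(c["extrinsics"]);q=E[:3,:3].T@(np.array(p,float)-E[:3,3]);return np.array([c["fx"]*q[0]/q[2]+c["cx"],c["fy"]*q[1]/q[2]+c["cy"]])
def rect(c,mask,z):
    n,_=cv2.findContours(mask,cv2.RETR_EXTERNAL,cv2.CHAIN_APPROX_NONE);k=max(n,key=cv2.contourArea)
    w=np.array([ray(c,p[0],z)[:2] for p in k],np.float32)
    r=cv2.minAreaRect(w);return r,cv2.boxPoints(r).round(1).tolist()
def roi(m,x0,y0,x1,y1):
    o=np.zeros_like(m);o[y0:y1,x0:x1]=m[y0:y1,x0:x1];return o
def top_to(target,yaw):
    """shift (cm) and turn (deg) in tool axes for TCP target, tool down; yaw=angle of closing line (mod 180)"""
    s=ctrl.sense();r=R.from_quat(s["ee_rot"],scalar_first=True);d=r.inv().apply(np.array(target)-s["eef_pos"])/10
    y=r.apply([0,1,0]);cur=np.degrees(np.arctan2(y[1],y[0]));t=(yaw-cur+90)%180-90
    print("shift cm",d.round(2),"turn z deg",round(-t,1),"cur yaw",round(cur,1),"pos",s["eef_pos"].round(1))
E
python3 - <<'E'
from h import *
c=ctrl.capture("top");im=c["img"];hsv=cv2.cvtColor(im,cv2.COLOR_RGB2HSV)
low=(hsv[...,1]<70).astype(np.uint8)*255
cl=lambda m:cv2.morphologyEx(m,cv2.MORPH_CLOSE,np.ones((7,7)))
print("jig",rect(c,cl(roi(low,205,165,360,250)),12))
wh=((hsv[...,1]<60)&(hsv[...,2]>130)).astype(np.uint8)*255
print("block",rect(c,roi(wh,382,165,420,207),36))
blk=(hsv[...,2]<70).astype(np.uint8)*255
print("tray",rect(c,cl(roi(low|blk,120,160,195,290)),24))
mat=((hsv[...,0]<18)&(hsv[...,2]<150)).astype(np.uint8)*255
print("mat",rect(c,roi(mat,370,204,425,255),3))
big=cv2.resize(im[165:255,205:365],None,fx=5,fy=5,interpolation=cv2.INTER_CUBIC);
cv2.imwrite("pics/jig.png",big[:,:,::-1])
print(im[229,398],im[229,440])
E
```

```text
jig (((534.7854614257812, -22.17303466796875), (353.49847412109375, 154.95895385742188), 81.5533447265625), [[432.20001220703125, -185.60000610351562], [585.5, -208.39999389648438], [637.4000244140625, 141.3000030517578], [484.1000061035156, 164.0]])
block (((588.5184326171875, -337.8782653808594), (42.06361770629883, 98.51151275634766), 55.60099792480469), [[536.0, -327.3999938964844], [617.2999877929688, -383.1000061035156], [641.0, -348.3999938964844], [559.7999877929688, -292.70001220703125]])
tray (((493.2269287109375, 332.50836181640625), (136.82716369628906, 298.1786193847656), 89.38075256347656), [[343.3999938964844, 265.70001220703125], [641.5999755859375, 262.5], [643.0, 399.29998779296875], [344.8999938964844, 402.5]])
mat (((474.4774475097656, -340.8455505371094), (112.94554901123047, 113.89936065673828), 84.01858520507812), [[412.0, -391.1000061035156], [525.2000122070312, -402.8999938964844], [537.0, -290.6000061035156], [423.70001220703125, -278.70001220703125]])
[148 123  93] [112  95  71]
```

View pics/jig.png

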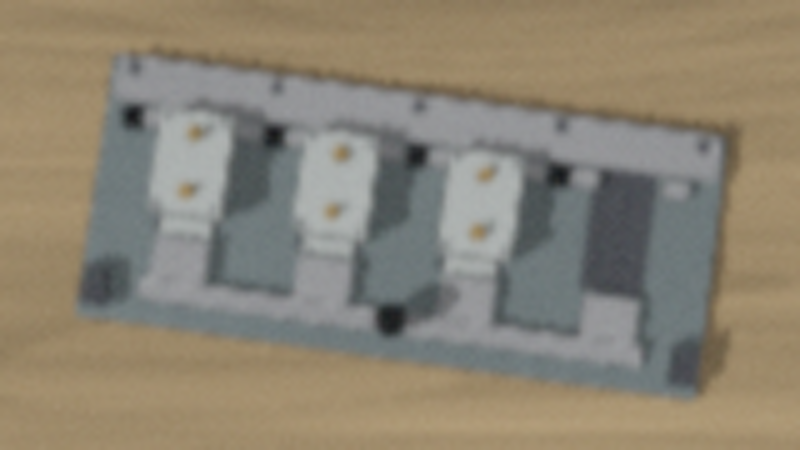

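Plate measures 353×155 mm (nominal 350×150 plus blur) with yaw about -8.4°. The handle top is at full-image pixel (283,229). Next I set the jig frame and move over the handle.

```bash
cat >> h.py <<'E'
YAW=-8.45;JO=np.array([551.6,-24.7,0.])
def J(x,y,z):
    a=np.radians(YAW);return JO+np.array([x*np.cos(a)-y*np.sin(a),x*np.sin(a)+y*np.cos(a),z])
def invJ(p):
    a=np.radians(-YAW);d=np.array(p,float)-JO;return np.array([d[0]*np.cos(a)-d[1]*np.sin(a),d[0]*np.sin(a)+d[1]*np.cos(a),d[2]])
E
python3 - <<'E'
from h import *
c=ctrl.capture("top");p=ray(c,(283,229),65);print(p,invJ(p))
top_to(J(-72,0,150),YAW+90)
print(R.from_quat(ctrl.sense()["ee_rot"],scalar_first=True).as_matrix().round(3))
w=ctrl.capture("wrist");s=ctrl.sense();r=R.from_quat(s["ee_rot"],scalar_first=True).as_matrix();E=np.array(w["extrinsics"])
print((r.T@(E[:3,3]-s["eef_pos"])).round(1),(r.T@E[:3,:3]).round(3),w["fx"])
E
```

```text
[477.84047737 -14.39646393  65.        ] [-74.47289052  -0.64700138  65.        ]
shift cm [ 44.66 -34.74   8.13] turn z deg 28.4 cur yaw -70.0 pos [ 179.4 -493.3  231. ]
[[ 0.94   0.342 -0.   ]
 [ 0.342 -0.94   0.001]
 [ 0.    -0.001 -1.   ]]
[  72.5   -0.5 -142.7] [[-0.    -0.959 -0.284]
 [ 1.    -0.    -0.   ]
 [-0.    -0.284  0.959]] 309.393605002483
```

{"name": "step_arm", "arguments": {
  "increments": [
    [[5,-4,0],[0,0,4],100],
    [[10,-8,0],[0,0,8],100],
    [[15,-12,0],[0,0,12],100],
    [[20,-16,0],[0,0,16],100],
    [[25,-20,2],[0,0,20],100],
    [[30,-24,3],[0,0,24],100],
    [[35,-28,4],[0,0,28.4],100],
    [[40,-31.5,5],[0,0,28.4],100]
  ]
}}

```text
time_s: 1.25
eef_pos: [440.5, -70.4, 183.5]
ee_rot: [0.0, 0.997, -0.074, 0.0]
force: [0.7, -0.9, 0.9]
grip_width: 0.999
grip_force: 0.0
```

Run:
```python
from h import *
s=ctrl.sense();print(s["time_s"]);top_to(J(-72,0,33),YAW+90)
w=ctrl.capture("wrist");cv2.imwrite("pics/w1.png",w["img"][:,:,::-1])
for n,p in dict(handle=J(-72,0,65),b2=J(0,-40,46),b4=J(0,120,46),c1=J(-92,-175,12),c2=J(-92,175,12),r1=J(30,-175,22.5),r2=J(30,175,22.5)).items(): print(n,proj(w,p).round(1))
```

```text
1.25
shift cm [ 3.1  -6.16 15.05] turn z deg -0.0 cur yaw -98.5 pos [440.5 -70.4 183.5]
handle [208.7 170.8]
b2 [255.6  81.8]
b4 [65.3 82. ]
c1 [391.3 181.9]
c2 [ 51.6 182.2]
r1 [409.3  48.4]
r2 [14.2 48.7]
```

View pics/w1.png

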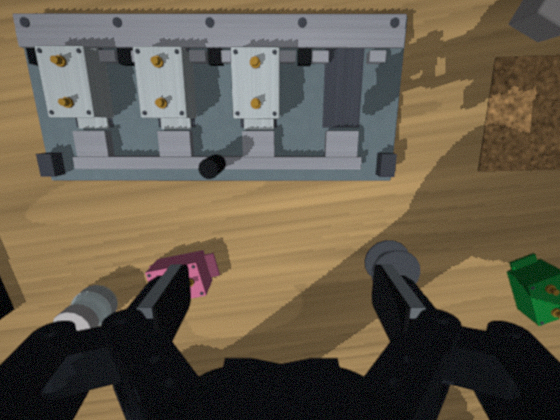

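Handle top at (206,171) against a prediction of (209,171), and module 2's centre at (256,82) against (256,82), so the jig frame holds. Next I grip the handle.

{"name": "step_arm", "arguments": {
  "increments": [
    [[2,-5,2],[0,0,0],100],
    [[3.1,-6.2,7],[0,0,0],100],
    [[3.1,-6.2,12],[0,0,0],70],
    [[3.1,-6.2,15],[0,0,0],40],
    [[3.1,-6.2,15],[0,0,0],10],
    [[3.1,-6.2,15],[0,0,0],10],
    [[3.1,-6.2,15],[0,0,0],10],
    [[3.1,-6.2,15],[0,0,0],10]
  ],
  "squeeze": 40
}}

```text
time_s: 2.3
eef_pos: [479.8, -13.9, 34.5]
ee_rot: [-0.001, 0.997, -0.074, 0.001]
force: [5.1, 12.8, -10.5]
grip_width: 0.197
grip_force: 39.9
```

{"name": "step_arm", "arguments": {
  "increments": [
    [[0,-1.2,0],[0,0,0],10],
    [[0,-2.4,0],[0,0,0],10],
    [[0,-3.4,0],[0,0,0],10],
    [[0,-3.9,0],[0,0,0],10],
    [[0,-3.9,0],[0,0,0],10]
  ]
}}

```text
time_s: 2.92
eef_pos: [485.5, 23.8, 34.4]
ee_rot: [-0.0, 0.997, -0.073, 0.001]
force: [-4.1, 1.0, 6.5]
grip_width: 0.193
grip_force: 41.8
```

Run:
```python
from h import *
s=ctrl.sense();print(invJ(s["eef_pos"]),s["force"])
```

```text
[-72.46716467  38.26011617  34.35636341] [-4.101749    1.04158216  6.52761713]
```

{"name": "step_arm", "arguments": {
  "increments": [
    [[0,-0.2,0],[0,0,0],10],
    [[0,-0.4,0],[0,0,0],10],
    [[0,-0.4,0],[0,0,0],10]
  ]
}}

```text
time_s: 3.3
eef_pos: [485.9, 25.9, 34.3]
ee_rot: [0.001, 0.997, -0.073, 0.0]
force: [-7.4, -10.3, 7.3]
grip_width: 0.195
grip_force: 41.9
```

Run:
```python
from h import *
s=ctrl.sense();print(invJ(s["eef_pos"]),s["force"])
```

```text
[-72.46797656  40.36655845  34.34629325] [ -7.37139717 -10.29106299   7.25853962]
```

Bar is at its stop (40.4 in my frame, with contact force). Release and go above the block.

Run:
```python
from h import *
top_to([588.5,-338,140],55.6)
```

```text
shift cm [ 15.46  34.53 -10.48] turn z deg 26.0 cur yaw -98.4 pos [485.9  25.9  34.3]
```

{"name": "step_arm", "arguments": {
  "increments": [
    [[0,-0.1,0],[0,0,0],60],
    [[0,-0.1,0],[0,0,0],60],
    [[0,-0.1,-4],[0,0,0],60],
    [[0,-0.1,-9],[0,0,0],100]
  ]
}}

```text
time_s: 3.8
eef_pos: [485.5, 28.3, 124.2]
ee_rot: [-0.0, 0.997, -0.073, -0.001]
force: [1.0, -0.1, 0.4]
grip_width: 0.796
grip_force: 0.0
```

{"name": "step_arm", "arguments": {
  "increments": [
    [[2.5,5.5,-1.5],[0,0,4],100],
    [[5,11,-1.5],[0,0,8],100],
    [[7.5,16.5,-1.5],[0,0,12],100],
    [[10,22,-1.5],[0,0,16],100],
    [[12.5,27.5,-1.5],[0,0,20],100],
    [[14.5,33,-1.5],[0,0,24],100],
    [[15.5,34.8,-1.5],[0,0,26],100],
    [[15.5,34.8,-1.5],[0,0,26],100]
  ]
}}

```text
time_s: 4.8
eef_pos: [588.3, -339.7, 137.9]
ee_rot: [-0.0, 0.955, -0.296, -0.0]
force: [-0.7, 0.2, 0.7]
grip_width: 1.002
grip_force: 0.0
```

Run:
```python
from h import *
w=ctrl.capture("wrist");im=w["img"];cv2.imwrite("pics/w2.png",im[:,:,::-1])
hsv=cv2.cvtColor(im,cv2.COLOR_RGB2HSV)
wh=((hsv[...,1]<40)&(hsv[...,2]>140)).astype(np.uint8)*255
u=proj(w,[588.5,-338,36]).astype(int);print(u)
r=rect(w,roi(wh,max(u[0]-110,0),max(u[1]-130,0),u[0]+110,u[1]+60),36);print(r)
(cx,cy),_,_=r[0]
top_to([588.5,-338,5],55.6)
```

```text
[279 212]
(((618.8805541992188, -348.3543701171875), (18.18985366821289, 36.119598388671875), 55.46520233154297), [[598.7999877929688, -345.6000061035156], [628.5999755859375, -366.1000061035156], [638.9000244140625, -351.1000061035156], [609.2000122070312, -330.6000061035156]])
shift cm [ 0.   -0.04 13.31] turn z deg 0.0 cur yaw -124.4 pos [ 588.3 -338.4  138.1]
```

View pics/w2.png

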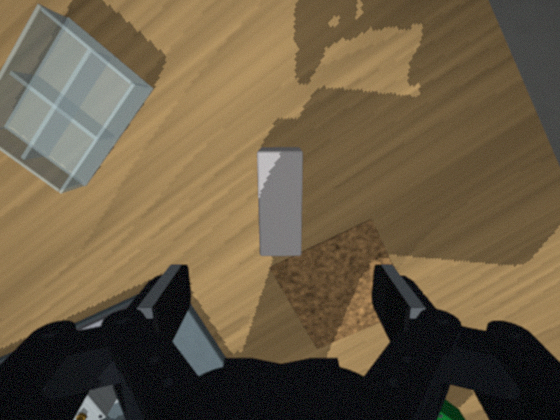

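The block's top face spans cols 259–302, rows 154–255 (partly shaded), aligned with the tool.

Run:
```python
from h import *
w=ctrl.capture("wrist")
P=[ray(w,u,36)[:2] for u in((259,154),(301,154),(302,255),(261,255))]
P=np.array(P);print(P.round(1),np.linalg.norm(P[0]-P[1]),np.linalg.norm(P[1]-P[2]))
c=P.mean(0);d=P[3]-P[0]+P[2]-P[1];print(c,np.degrees(np.arctan2(d[1],d[0])))
top_to([*c,5],np.degrees(np.arctan2(d[1],d[0]))+90)
```

```text
[[ 636.6 -350.3]
 [ 618.  -377.4]
 [ 545.7 -330.9]
 [ 565.7 -301.7]] 32.85511778907313 86.029427113226
[ 591.50514634 -340.06889535] 146.41532493682124
shift cm [3.900e-01 1.000e-02 1.335e+01] turn z deg -0.7 cur yaw -124.3 pos [ 588.4 -337.8  138.5]
```

{"name": "step_arm", "arguments": {
  "increments": [
    [[0.4,0,5],[0,0,-0.7],100],
    [[0.4,0,10],[0,0,-0.7],100],
    [[0.4,0,13.3],[0,0,-0.7],80],
    [[0.4,0,13.3],[0,0,-0.7],30],
    [[0.4,0,13.3],[0,0,-0.7],30],
    [[0.4,0,13.3],[0,0,-0.7],30],
    [[0.4,0,13.3],[0,0,-0.7],30]
  ],
  "squeeze": 80
}}

```text
time_s: 5.78
eef_pos: [592.5, -341.5, 7.8]
ee_rot: [0.0, 0.957, -0.29, 0.001]
force: [-0.4, 2.3, 7.8]
grip_width: 0.408
grip_force: 81.0
```

Run:
```python
from h import *
c=ctrl.capture("top")
for n,u,z in(("board",(235,130),25),("boardbot",(235,141),25),("driver",(290,151),5),("drvtop",(292,108),15),("box",(363,132),35),("boxbot",(365,150),35),("heat",(203,137),20)): print(n,invJ(ray(c,u,z)).round())
top_to(J(95,-40,110),YAW+90)
```

```text
board [185. 170.  25.]
boardbot [154. 166.  25.]
driver [151.   9.   5.]
drvtop [273.  20.  15.]
box [ 226. -186.   35.]
boxbot [ 176. -198.   35.]
heat [154. 257.  20.]
shift cm [-10.64 -24.52 -10.25] turn z deg -25.2 cur yaw -123.7 pos [ 592.5 -341.5    7.8]
```

{"name": "step_arm", "arguments": {
  "increments": [
    [[0,0,-5],[0,0,0],30],
    [[0,-1,-10.2],[0,0,-3],30],
    [[-2,-6,-10.2],[0,0,-8],30],
    [[-4.5,-11,-10.2],[0,0,-14],30],
    [[-7,-16,-10.2],[0,0,-20],30],
    [[-9,-21,-10.2],[0,0,-25.2],30],
    [[-10.6,-24.5,-10.2],[0,0,-25.2],30],
    [[-10.6,-24.5,-10.2],[0,0,-25.2],30]
  ]
}}

```text
time_s: 6.82
eef_pos: [639.7, -76.0, 108.2]
ee_rot: [-0.0, 0.997, -0.072, 0.0]
force: [0.6, -0.3, -0.9]
grip_width: 0.408
grip_force: 80.2
```

Run:
```python
from h import *
w=ctrl.capture("wrist");cv2.imwrite("pics/w3.png",w["img"][:,:,::-1])
s=ctrl.sense();print(s["force"],s["grip_width"]);top_to(J(82,-40,36),YAW+90)
for n,p in dict(end1=J(50,-22,100+38),end2=J(50,-58,138),lip=J(30,-40,22.5),lip1=J(30,-175,22.5),b2=J(0,-40,46),b3=J(0,40,46),b4=J(0,120,46)).items(): print(n,proj(w,p).round())
```

```text
[ 0.40506027 -0.46300732 -1.09831727] 0.40396147610973854
shift cm [-1.29  0.04  7.21] turn z deg 0.0 cur yaw -98.4 pos [639.6 -77.8 108.1]
end1 [247. 387.]
end2 [326. 387.]
lip [284. 291.]
lip1 [446. 292.]
b2 [284. 341.]
b3 [183. 341.]
b4 [ 81. 341.]
```

View pics/w3.png

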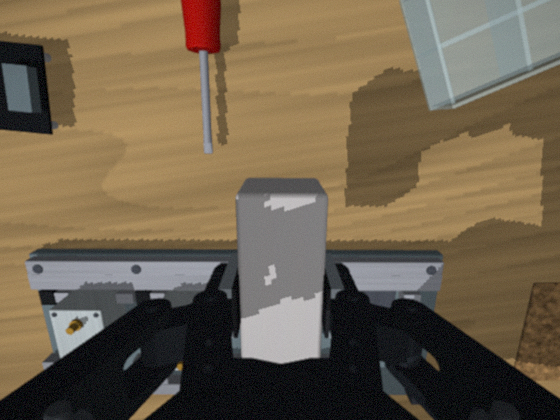

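Run:
```python
from h import *
w=ctrl.capture("wrist");s=ctrl.sense();t=invJ(s["eef_pos"])
for u in((239,192),(327,192)): print(invJ(ray(w,u,s["eef_pos"][2]+28.2))-t)
print(t)
```

```text
[46.00000855 17.50280721 28.2       ]
[ 46.00734286 -15.89974713  28.2       ]
[ 94.86314716 -40.7080641  108.0115555 ]
```

{"name": "step_arm", "arguments": {
  "increments": [
    [[0,0,4],[0,0,0],30],
    [[0,0,7.2],[0,0,0],30],
    [[-0.8,0,7.2],[0,0,0],30],
    [[-1.3,0,7.2],[0,0,0],30],
    [[-1.3,0,7.2],[0,0,0],30]
  ]
}}

```text
time_s: 7.55
eef_pos: [627.0, -77.1, 37.5]
ee_rot: [0.0, 0.997, -0.074, 0.001]
force: [0.3, -0.3, -1.1]
grip_width: 0.405
grip_force: 83.9
```

{"name": "step_arm", "arguments": {
  "increments": [
    [[-0.5,0,0.2],[0,0,0],30],
    [[-0.9,0,0.2],[0,0,0],30],
    [[-1.1,0,0.2],[0,0,0],30],
    [[-1.3,0,0.2],[0,0,0],30],
    [[-1.5,0,0.2],[0,0,0],30],
    [[-1.7,0,0.2],[0,0,0],30]
  ]
}}

```text
time_s: 8.3
eef_pos: [612.1, -74.5, 34.9]
ee_rot: [0.0, 0.997, -0.074, 0.004]
force: [9.3, -0.5, -0.9]
grip_width: 0.411
grip_force: 84.1
```

{"name": "step_arm", "arguments": {
  "increments": [
    [[-0.25,0,0],[0,0,0],30],
    [[-0.5,0,0],[0,0,0],30],
    [[-0.75,0,0],[0,0,0],30],
    [[-1.0,0,0],[0,0,0],30],
    [[-1.25,0,0],[0,0,0],30],
    [[-1.5,0,0],[0,0,0],30],
    [[-1.75,0,0],[0,0,0],30],
    [[-1.95,0,0],[0,0,0],30]
  ]
}}

```text
time_s: 9.3
eef_pos: [590.8, -71.3, 33.8]
ee_rot: [0.0, 0.997, -0.074, 0.001]
force: [7.7, -0.6, -0.3]
grip_width: 0.405
grip_force: 84.3
```

Run:
```python
from h import *
s=ctrl.sense();print(invJ(s["eef_pos"]),s["force"])
```

```text
[ 45.67301266 -40.35960147  33.83239618] [ 7.65888117 -0.58596498 -0.32881361]
```

{"name": "step_arm", "arguments": {
  "increments": [
    [[2,0,-0.2],[0,0,0],30],
    [[4,0,-0.2],[0,0,0],30],
    [[4.2,-4,-0.2],[0,0,0],30],
    [[4.2,-8,-0.2],[0,0,0],30],
    [[4.2,-8,-0.2],[0,0,0],30],
    [[3.4,-8,-0.2],[0,0,0],30]
  ]
}}

```text
time_s: 10.05
eef_pos: [635.4, 2.3, 35.2]
ee_rot: [0.0, 0.997, -0.074, -0.0]
force: [-0.1, -0.8, -0.5]
grip_width: 0.408
grip_force: 84.3
```

Run:
```python
from h import *
top_to(J(70,40,35),YAW+90)
w=ctrl.capture("wrist");cv2.imwrite("pics/w4.png",w["img"][:,:,::-1])
s=ctrl.sense();t=invJ(s["eef_pos"]);print(t,s["force"])
print([proj(w,s["eef_pos"]+J(46,v,28)-JO).round() for v in(18,-18)])
```

```text
shift cm [-0.89 -0.09  0.02] turn z deg -0.1 cur yaw -98.5 pos [635.4   2.3  35.2]
[77.84802131 38.8369505  35.15883132] [-0.15636238  0.12397823 -1.03944587]
[array([235., 195.]), array([330., 195.])]
```

View pics/w4.png

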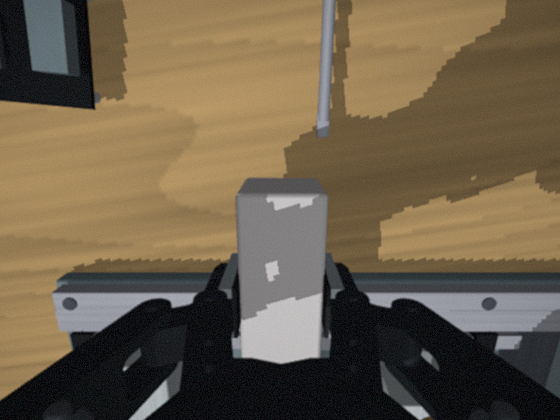

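Block has not slipped (rear edge still at row 192). Push module 3.

{"name": "step_arm", "arguments": {
  "increments": [
    [[-0.4,-0.1,0],[0,0,0],30],
    [[-0.65,-0.1,0],[0,0,0],30],
    [[-0.9,-0.1,0],[0,0,0],30],
    [[-1.15,-0.1,0],[0,0,0],30],
    [[-1.4,-0.1,0],[0,0,0],30],
    [[-1.65,-0.1,0],[0,0,0],30],
    [[-1.9,-0.1,0],[0,0,0],30],
    [[-2.15,-0.1,0],[0,0,0],30]
  ]
}}

```text
time_s: 11.1
eef_pos: [615.0, 6.9, 35.9]
ee_rot: [0.0, 0.997, -0.074, 0.001]
force: [1.5, 0.2, -0.3]
grip_width: 0.41
grip_force: 84.3
```

{"name": "step_arm", "arguments": {
  "increments": [
    [[-0.25,0,0],[0,0,0],30],
    [[-0.5,0,0],[0,0,0],30],
    [[-0.75,0,0],[0,0,0],30],
    [[-1.0,0,0],[0,0,0],30]
  ]
}}

```text
time_s: 11.6
eef_pos: [604.8, 8.5, 35.6]
ee_rot: [-0.0, 0.997, -0.074, 0.0]
force: [2.9, -0.1, -0.2]
grip_width: 0.405
grip_force: 84.3
```

Run:
```python
from h import *
s=ctrl.sense();print(invJ(s["eef_pos"]),s["force"])
```

```text
[47.72033812 40.68280954 35.62073678] [ 2.92206776 -0.10228434 -0.16160579]
```

{"name": "step_arm", "arguments": {
  "increments": [
    [[-0.2,0,0],[0,0,0],30],
    [[-0.2,0,0],[0,0,0],30],
    [[2,0,0],[0,0,0],30],
    [[4,0,0],[0,0,0],30],
    [[4,-4,0],[0,0,0],30],
    [[4,-7.9,0],[0,0,0],30],
    [[3.5,-7.9,0],[0,0,0],30],
    [[2.8,-7.9,0],[0,0,0],30]
  ]
}}

```text
time_s: 12.6
eef_pos: [643.3, 82.1, 35.0]
ee_rot: [0.0, 0.997, -0.074, -0.001]
force: [-0.4, 0.1, -1.5]
grip_width: 0.406
grip_force: 84.3
```

{"name": "step_arm", "arguments": {
  "increments": [
    [[-0.25,0,0],[0,0,0],30],
    [[-0.5,0,0],[0,0,0],30],
    [[-0.75,0,0],[0,0,0],30],
    [[-1.0,0,0],[0,0,0],30],
    [[-1.25,0,0],[0,0,0],30],
    [[-1.5,0,0],[0,0,0],30],
    [[-1.75,0,0],[0,0,0],30],
    [[-2.0,0,0],[0,0,0],30]
  ]
}}

```text
time_s: 13.6
eef_pos: [624.5, 85.3, 35.8]
ee_rot: [-0.0, 0.997, -0.074, 0.0]
force: [2.3, -0.2, 0.0]
grip_width: 0.408
grip_force: 84.3
```

Run:
```python
from h import *
s=ctrl.sense();print(invJ(s["eef_pos"]),s["force"])
```

```text
[ 55.96677248 119.5167609   35.79597834] [ 2.26881707 -0.22459013  0.02014746]
```

{"name": "step_arm", "arguments": {
  "increments": [
    [[-0.25,0,0],[0,0,0],30],
    [[-0.5,0,0],[0,0,0],30],
    [[-0.75,0,0],[0,0,0],30],
    [[-1.0,0,0],[0,0,0],30],
    [[-1.0,0,0],[0,0,0],30],
    [[1.5,0,0],[0,0,0],30],
    [[4,0,-2],[0,0,0],30],
    [[4,2,-7],[0,0,0],30]
  ]
}}

```text
time_s: 14.6
eef_pos: [660.1, 60.3, 103.0]
ee_rot: [-0.0, 0.997, -0.074, -0.004]
force: [0.7, -0.3, -0.2]
grip_width: 0.404
grip_force: 84.2
```

Run:
```python
from h import *
c=ctrl.capture("scene");i=c["img"][180:290,160:360];cv2.imwrite("pics/s2.png",cv2.resize(i,(800,440),interpolation=cv2.INTER_CUBIC)[:,:,::-1])
for b in(-40,40,120):
    print(b,[((proj(c,J(x,b,46))-[160,180])*4).round() for x in(-54,2,-29,27)])
top_to([474.5,-341,110],YAW+90)
s=ctrl.sense();print(s["time_s"],s["force"])
```

```text
-40 [array([325., 131.]), array([328., 208.]), array([326., 165.]), array([330., 244.])]
40 [array([462., 122.]), array([470., 199.]), array([466., 156.]), array([474., 234.])]
120 [array([599., 114.]), array([611., 189.]), array([604., 147.]), array([617., 225.])]
shift cm [-12.71  42.18   0.18] turn z deg -0.1 cur yaw -98.6 pos [662.9  57.2 112.3]
14.65 [ 1.38013542 -2.56990044  6.33016922]
```

View pics/s2.png

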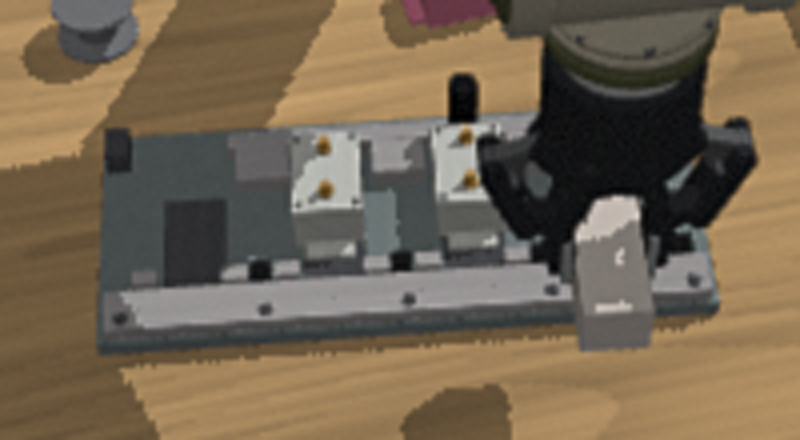

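Modules 2 and 3 stand forward as predicted (rear top edges at rows 208 and 202). Take the block to the mat.

{"name": "step_arm", "arguments": {
  "increments": [
    [[-1.5,5.5,0],[0,0,0],30],
    [[-3,11,0],[0,0,0],30],
    [[-4.5,16.5,0],[0,0,0],30],
    [[-6,22,0],[0,0,0],30],
    [[-8,27.5,0],[0,0,0],30],
    [[-10,33,0],[0,0,0],30],
    [[-11.5,38.5,0],[0,0,0],30],
    [[-12.7,42.1,0],[0,0,0],30]
  ]
}}

```text
time_s: 15.65
eef_pos: [471.5, -339.5, 105.2]
ee_rot: [-0.001, 0.997, -0.075, -0.001]
force: [0.6, 0.2, -0.5]
grip_width: 0.409
grip_force: 84.3
```

Run:
```python
from h import *
top_to([474.5,-341,11.5],YAW+90)
w=ctrl.capture("wrist");cv2.imwrite("pics/w5.png",w["img"][:,:,::-1])
for b in(-40,40,120): print([proj(w,J(x,b,46)).round() for x in(-54,2)])
print(proj(w,[474.5,-341,3]))
```

```text
shift cm [0.33 0.12 9.37] turn z deg -0.2 cur yaw -98.6 pos [ 471.5 -339.5  105.2]
[array([-115.,  258.]), array([-146.,  180.])]
[array([-227.,  258.]), array([-267.,  181.])]
[array([-338.,  258.]), array([-387.,  181.])]
[282.86560597 207.48718153]
```

View pics/w5.png

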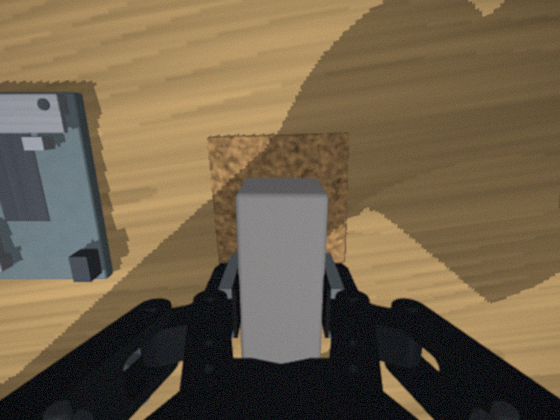

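The mat is centred near (280,200), close to the prediction. Lower and release.

{"name": "step_arm", "arguments": {
  "increments": [
    [[0.4,0.1,5],[0,0,0],30],
    [[0.4,0.1,8.5],[0,0,0],30],
    [[0.4,0.1,9.4],[0,0,0],30],
    [[0.4,0.1,9.4],[0,0,0],30],
    [[0.4,0.1,9.4],[0,0,0],65],
    [[0.4,0.1,9.4],[0,0,0],65],
    [[0.4,0.1,5],[0,0,0],65],
    [[0.4,0.1,0],[0,0,0],100]
  ],
  "squeeze": 30
}}

```text
time_s: 16.7
eef_pos: [476.7, -339.1, 106.5]
ee_rot: [-0.0, 0.997, -0.074, -0.001]
force: [-0.0, 0.3, 0.3]
grip_width: 0.843
grip_force: 0.0
```

Run:
```python
from h import *
top_to(J(-60,-40,150),YAW+90)
```

```text
shift cm [ -3.25 -28.2   -4.32] turn z deg -0.1 cur yaw -98.5 pos [ 476.7 -339.1  106.5]
```

{"name": "step_arm", "arguments": {
  "increments": [
    [[-0.5,-5,-4.3],[0,0,0],100],
    [[-1,-11,-4.3],[0,0,0],100],
    [[-1.5,-17,-4.3],[0,0,0],100],
    [[-2,-23,-4.3],[0,0,0],100],
    [[-3,-29,-4.3],[0,0,0],100],
    [[-3.3,-34,-4.3],[0,0,0],70],
    [[-3.3,-36.2,-4.3],[0,0,0],70],
    [[-3.3,-36.2,-4.3],[0,0,0],70]
  ]
}}

```text
time_s: 17.7
eef_pos: [498.0, 24.6, 148.9]
ee_rot: [0.0, 0.997, -0.073, 0.0]
force: [0.7, -0.1, 0.1]
grip_width: 0.701
grip_force: 0.0
```

Run:
```python
from h import *
w=ctrl.capture("wrist");im=w["img"];cv2.imwrite("pics/w6.png",im[:,:,::-1])
s=ctrl.sense();print(s["joints"].round(2),invJ(s["eef_pos"]))
for b in(-40,40,120): print([proj(w,J(x,b,46)).round() for x in(-54,2)])
hsv=cv2.cvtColor(im,cv2.COLOR_RGB2HSV)
br=((hsv[...,0]>8)&(hsv[...,0]<28)&(hsv[...,1]>130)&(hsv[...,2]>90)).astype(np.uint8)
br[:10]=0
n,l,st,ce=cv2.connectedComponentsWithStats(br)
for i in range(1,n):
    if 15<st[i,4]<400 and ce[i,1]<260: print(ce[i].round(1),st[i,4],invJ(ray(w,ce[i],53)).round(1))
top_to(J(-22,-40,60),YAW+90)
```

```text
[-0.19  0.34  1.69 -0.    1.11  1.53] [-60.1173917   39.91785618 148.81682791]
[array([380., 204.]), array([387., 134.])]
[array([283., 204.]), array([283., 134.])]
[array([185., 204.]), array([179., 134.])]
[178.1 150.3] 74 [-10.  119.6  53. ]
[282.5 150.2] 79 [-10.   40.2  53. ]
[388.6 150.5] 91 [-10.1 -40.4  53. ]
[181.5 190.9] 68 [-41.7 119.8  53. ]
[282.1 190.5] 73 [-41.3  40.4  53. ]
[384.4 191.1] 78 [-41.7 -40.3  53. ]
shift cm [3.81 7.99 8.88] turn z deg 0.0 cur yaw -98.4 pos [498.   23.6 148.8]
```

View pics/w6.png

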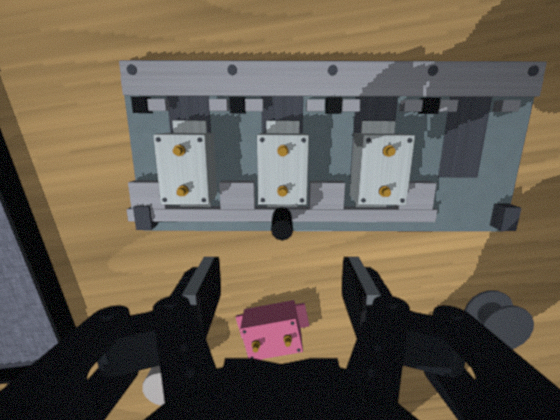

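All three modules are at jig x -26 and y -40/40/120 (brass pairs at rows 150 and 190). Lift module 4 first.

{"name": "step_arm", "arguments": {
  "increments": [
    [[2,-4,1],[0,0,0],70],
    [[3.6,-8,4],[0,0,0],70],
    [[3.6,-8,9],[0,0,0],70],
    [[3.6,-8,13.1],[0,0,0],70],
    [[3.6,-8,13.1],[0,0,0],70],
    [[3.6,-8,13.1],[0,0,0],35],
    [[3.6,-8,13.1],[0,0,0],35],
    [[3.6,-8,13.1],[0,0,0],35]
  ],
  "squeeze": 32
}}

```text
time_s: 18.75
eef_pos: [546.7, 96.8, 19.7]
ee_rot: [0.0, 0.997, -0.074, 0.002]
force: [-1.0, -2.2, 8.1]
grip_width: 0.464
grip_force: 35.2
```

{"name": "step_arm", "arguments": {
  "increments": [
    [[0,0,0],[0,0,0],35],
    [[0,0,-3],[0,0,0],35],
    [[0,0,-7],[0,0,0],35],
    [[0,0,-10],[0,0,0],35]
  ]
}}

```text
time_s: 19.25
eef_pos: [545.7, 97.3, 120.0]
ee_rot: [-0.0, 0.997, -0.074, 0.001]
force: [0.9, -0.3, -1.8]
grip_width: 0.461
grip_force: 34.3
```

```bash
cat >> h.py <<'E'
TA=np.radians(-0.6);TC=np.array([493.2,332.5,0])
def T(x,y,z): return TC+np.array([x*np.cos(TA)-y*np.sin(TA),x*np.sin(TA)+y*np.cos(TA),z])
E
python3 - <<'E'
from h import *
print(ctrl.sense()["force"]);top_to(T(80,0,110),-0.6)
for x in(80,0,-80): print(T(x,0,0).round(1))
E
```

```text
[ 0.90030983 -0.27634562 -1.75755026]
shift cm [ -0.75 -23.59   1.01] turn z deg 82.1 cur yaw -98.5 pos [545.7  97.3 120. ]
[573.2 331.7   0. ]
[493.2 332.5   0. ]
[413.2 333.3   0. ]
```

{"name": "step_arm", "arguments": {
  "increments": [
    [[0,-3,0],[0,0,-10],35],
    [[0,-6,0],[0,0,-20],35],
    [[0,-9,0],[0,0,-30],35],
    [[0,-12,0],[0,0,-40],35],
    [[-0.3,-15,0],[0,0,-50],35],
    [[-0.5,-18,0],[0,0,-60],35],
    [[-0.7,-21,0],[0,0,-70],35],
    [[-0.7,-23.6,0],[0,0,-80],35]
  ]
}}

```text
time_s: 20.25
eef_pos: [573.3, 332.8, 118.4]
ee_rot: [0.0, 0.81, 0.587, 0.0]
force: [0.7, -0.1, -2.1]
grip_width: 0.466
grip_force: 34.3
```

Run:
```python
from h import *
s=ctrl.sense();print(s["joints"].round(2));top_to(T(80,0,13),-0.6)
w=ctrl.capture("wrist");im=w["img"];cv2.imwrite("pics/w7.png",im[:,:,::-1])
for x,y in((-152,-67),(152,-67),(-152,67),(152,67)): print(proj(w,T(x,y,24)).round())
```

```text
[0.35 0.71 1.17 0.   1.26 0.67]
shift cm [-0.12  0.02 10.54] turn z deg -17.6 cur yaw -18.2 pos [573.3 332.8 118.4]
[ 64. 354.]
[387. 264.]
[-17. 224.]
[348. 103.]
```

View pics/w7.png

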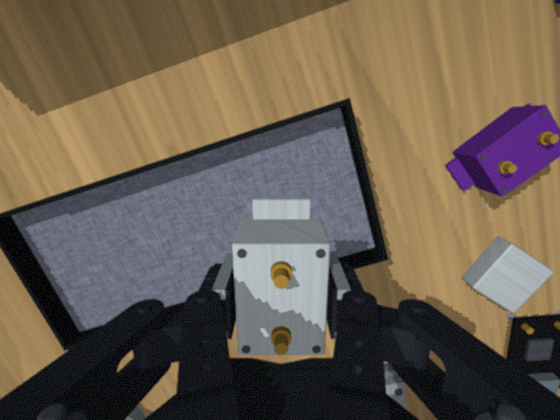

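Tray corners at (386,260) and (350,100) match the prediction. Finish the turn and place.

{"name": "step_arm", "arguments": {
  "increments": [
    [[-0.1,0,1],[0,0,-9],35],
    [[-0.1,0,4],[0,0,-17.6],35],
    [[-0.1,0,8],[0,0,-17.6],35],
    [[-0.1,0,10.2],[0,0,-17.6],35],
    [[-0.1,0,10.6],[0,0,-17.6],35],
    [[-0.1,0,10.6],[0,0,-17.6],35],
    [[-0.1,0,10.6],[0,0,-17.6],65],
    [[-0.1,0,10.6],[0,0,-17.6],65]
  ]
}}

```text
time_s: 21.3
eef_pos: [573.5, 330.8, 12.3]
ee_rot: [0.0, 0.713, 0.701, 0.001]
force: [0.3, -0.1, 0.2]
grip_width: 0.651
grip_force: 0.0
```

{"name": "step_arm", "arguments": {
  "increments": [
    [[0,0,-4],[0,0,0],65],
    [[0,0,-9],[0,0,0],65],
    [[0,0,-10.5],[0,0,0],65]
  ]
}}

```text
time_s: 21.68
eef_pos: [574.4, 331.2, 120.5]
ee_rot: [0.001, 0.713, 0.701, 0.003]
force: [0.3, -0.8, -0.9]
grip_width: 0.648
grip_force: 0.0
```

Run:
```python
from h import *
top_to(J(-24,40,18),YAW+90)
w=ctrl.capture("wrist");im=w["img"];cv2.imwrite("pics/w8.png",im[:,:,::-1])
```

```text
shift cm [-31.37  -3.62  10.16] turn z deg -82.5 cur yaw -0.9 pos [574.4 331.2 120.5]
```

View pics/w8.png

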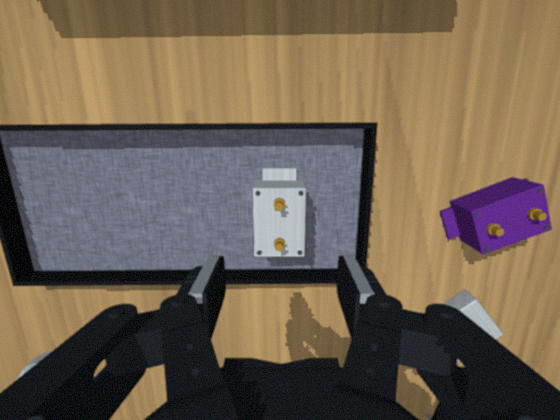

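Module 4 stands flat in the tray at (279,222), connectors up. Return for module 3.

{"name": "step_arm", "arguments": {
  "increments": [
    [[-4,-0.5,0],[0,0,10],70],
    [[-8,-1,0],[0,0,20],70],
    [[-12,-1.5,0],[0,0,30],70],
    [[-16,-2,0],[0,0,40],70],
    [[-20,-2.5,0],[0,0,50],70],
    [[-24,-3,0],[0,0,60],70],
    [[-28,-3.3,0],[0,0,70],70],
    [[-31.4,-3.6,0],[0,0,80],70]
  ]
}}

```text
time_s: 22.72
eef_pos: [531.3, 16.1, 115.4]
ee_rot: [-0.0, 0.997, 0.076, -0.001]
force: [0.1, 0.0, 0.1]
grip_width: 0.703
grip_force: 0.0
```

Run:
```python
from h import *
top_to(J(-24,40,18),YAW+90)
```

```text
shift cm [ 0.3  -0.19  9.74] turn z deg 17.2 cur yaw -81.3 pos [531.3  16.1 115.4]
```

{"name": "step_arm", "arguments": {
  "increments": [
    [[0.3,-0.2,0],[0,0,10],70],
    [[0.3,-0.2,2],[0,0,17.2],70],
    [[0.3,-0.2,6],[0,0,17.2],70],
    [[0.3,-0.2,9.7],[0,0,17.2],70],
    [[0.3,-0.2,9.7],[0,0,17.2],70],
    [[0.3,-0.2,9.7],[0,0,17.2],35],
    [[0.3,-0.2,9.7],[0,0,17.2],35],
    [[0.3,-0.2,9.7],[0,0,17.2],35]
  ]
}}

```text
time_s: 23.72
eef_pos: [535.4, 19.7, 20.9]
ee_rot: [0.0, 0.997, -0.071, 0.001]
force: [-0.5, 0.6, 6.3]
grip_width: 0.464
grip_force: 34.9
```

{"name": "step_arm", "arguments": {
  "increments": [
    [[0,0,0],[0,0,0],35],
    [[0,0,-3],[0,0,0],35],
    [[0,0,-7],[0,0,0],35],
    [[0,0,-10],[0,0,0],35]
  ]
}}

```text
time_s: 24.22
eef_pos: [534.8, 19.9, 121.4]
ee_rot: [0.0, 0.997, -0.071, 0.001]
force: [-0.9, 0.4, -1.5]
grip_width: 0.461
grip_force: 36.4
```

Run:
```python
from h import *
top_to(T(0,0,110),-0.6)
```

```text
shift cm [ -8.54 -30.36   1.13] turn z deg 82.5 cur yaw -98.1 pos [534.8  19.9 121.4]
```

{"name": "step_arm", "arguments": {
  "increments": [
    [[-1,-4,0],[0,0,-10],35],
    [[-2,-8,0],[0,0,-20],35],
    [[-3,-12,0],[0,0,-30],35],
    [[-4,-16,0],[0,0,-40],35],
    [[-5,-20,0],[0,0,-50],35],
    [[-6.5,-24,0],[0,0,-60],35],
    [[-7.5,-28,0],[0,0,-70],35],
    [[-8.5,-30.4,0],[0,0,-80],35]
  ]
}}

```text
time_s: 25.22
eef_pos: [492.8, 334.5, 119.6]
ee_rot: [-0.0, 0.808, 0.59, -0.0]
force: [0.5, -0.0, -2.1]
grip_width: 0.459
grip_force: 36.4
```

Run:
```python
from h import *
top_to(T(0,0,13.5),-0.6)
```

```text
shift cm [-0.18  0.1  10.61] turn z deg -17.1 cur yaw -17.7 pos [492.8 334.5 119.6]
```

{"name": "step_arm", "arguments": {
  "increments": [
    [[-0.2,0.1,1],[0,0,-9],35],
    [[-0.2,0.1,4],[0,0,-17.1],35],
    [[-0.2,0.1,8],[0,0,-17.1],35],
    [[-0.2,0.1,10.2],[0,0,-17.1],35],
    [[-0.2,0.1,10.6],[0,0,-17.1],35],
    [[-0.2,0.1,10.6],[0,0,-17.1],35],
    [[-0.2,0.1,10.6],[0,0,-17.1],62],
    [[-0.2,0.1,10.6],[0,0,-17.1],62]
  ]
}}

```text
time_s: 26.22
eef_pos: [493.9, 330.4, 13.7]
ee_rot: [0.0, 0.713, 0.701, -0.0]
force: [0.9, -0.3, 0.6]
grip_width: 0.622
grip_force: 0.0
```

{"name": "step_arm", "arguments": {
  "increments": [
    [[0,0,-4],[0,0,0],62],
    [[0,0,-9],[0,0,0],62],
    [[0,0,-10.5],[0,0,0],62]
  ]
}}

```text
time_s: 26.6
eef_pos: [495.0, 330.9, 121.7]
ee_rot: [0.001, 0.713, 0.701, 0.002]
force: [-0.3, -0.6, -0.4]
grip_width: 0.618
grip_force: 0.0
```

Run:
```python
from h import *
top_to(J(-24,-40,18),YAW+90)
```

```text
shift cm [-39.12   3.36  10.31] turn z deg -82.6 cur yaw -1.0 pos [495.  330.9 121.7]
```

{"name": "step_arm", "arguments": {
  "increments": [
    [[-5,0.5,0],[0,0,10],70],
    [[-10,1,0],[0,0,20],70],
    [[-15,1.5,0],[0,0,30],70],
    [[-20,2,0],[0,0,40],70],
    [[-25,2.5,0],[0,0,50],70],
    [[-30,3,0],[0,0,60],70],
    [[-35,3.4,0],[0,0,70],70],
    [[-39.1,3.4,0],[0,0,80],70]
  ]
}}

```text
time_s: 27.6
eef_pos: [520.5, -62.9, 117.9]
ee_rot: [-0.0, 0.997, 0.075, -0.001]
force: [-0.6, -0.6, 0.2]
grip_width: 0.704
grip_force: 0.0
```

Run:
```python
from h import *
top_to(J(-24,-40,18),YAW+90)
```

```text
shift cm [ 0.19 -0.19  9.99] turn z deg 17.0 cur yaw -81.4 pos [520.5 -62.9 117.9]
```

{"name": "step_arm", "arguments": {
  "increments": [
    [[0.2,-0.2,0],[0,0,10],70],
    [[0.2,-0.2,2],[0,0,17.2],70],
    [[0.2,-0.2,6],[0,0,17.2],70],
    [[0.2,-0.2,9.8],[0,0,17.2],70],
    [[0.2,-0.2,9.9],[0,0,17.2],70],
    [[0.2,-0.2,9.9],[0,0,17.2],35],
    [[0.2,-0.2,9.9],[0,0,17.2],35],
    [[0.2,-0.2,9.9],[0,0,17.2],35]
  ]
}}

```text
time_s: 28.6
eef_pos: [523.3, -58.9, 21.0]
ee_rot: [0.0, 0.997, -0.072, 0.001]
force: [-0.7, -0.6, 7.4]
grip_width: 0.458
grip_force: 34.7
```

{"name": "step_arm", "arguments": {
  "increments": [
    [[0,0,0],[0,0,0],35],
    [[0,0,-3],[0,0,0],35],
    [[0,0,-7],[0,0,0],35],
    [[0,0,-10],[0,0,0],35]
  ]
}}

```text
time_s: 29.1
eef_pos: [522.7, -58.7, 121.6]
ee_rot: [0.0, 0.997, -0.072, 0.001]
force: [0.9, -0.2, -1.5]
grip_width: 0.457
grip_force: 34.0
```

Run:
```python
from h import *
top_to(T(-80,0,110),-0.6)
```

```text
shift cm [-16.44 -37.24   1.13] turn z deg 82.4 cur yaw -98.2 pos [522.7 -58.7 121.6]
```

{"name": "step_arm", "arguments": {
  "increments": [
    [[-2,-5,0],[0,0,-10],35],
    [[-4,-10,0],[0,0,-20],35],
    [[-6,-15,0],[0,0,-30],35],
    [[-8.5,-20,0],[0,0,-40],35],
    [[-11,-25,0],[0,0,-50],35],
    [[-13,-30,0],[0,0,-60],35],
    [[-15,-34,0],[0,0,-70],35],
    [[-16.4,-37.2,0],[0,0,-80],35]
  ]
}}

```text
time_s: 30.1
eef_pos: [412.5, 334.6, 120.0]
ee_rot: [-0.0, 0.808, 0.589, 0.0]
force: [0.5, -0.9, -0.5]
grip_width: 0.468
grip_force: 34.1
```

Run:
```python
from h import *
top_to(T(-80,0,13.5),-0.6)
```

```text
shift cm [-0.1   0.11 10.65] turn z deg -17.2 cur yaw -17.8 pos [412.5 334.6 120. ]
```

{"name": "step_arm", "arguments": {
  "increments": [
    [[-0.1,0.1,1],[0,0,-9],35],
    [[-0.1,0.1,4],[0,0,-17.2],35],
    [[-0.1,0.1,8],[0,0,-17.2],35],
    [[-0.1,0.1,10.2],[0,0,-17.2],35],
    [[-0.1,0.1,10.6],[0,0,-17.2],35],
    [[-0.1,0.1,10.6],[0,0,-17.2],35],
    [[-0.1,0.1,10.6],[0,0,-17.2],62],
    [[-0.1,0.1,10.6],[0,0,-17.2],62]
  ]
}}

```text
time_s: 31.1
eef_pos: [414.5, 331.8, 14.3]
ee_rot: [0.0, 0.713, 0.701, 0.001]
force: [-0.7, 0.1, 0.2]
grip_width: 0.62
grip_force: 0.0
```

{"name": "step_arm", "arguments": {
  "increments": [
    [[0,0,-4],[0,0,0],62],
    [[0,0,-9],[0,0,0],62],
    [[0,0,-10.5],[0,0,0],62]
  ]
}}

```text
time_s: 31.48
eef_pos: [415.2, 332.3, 121.8]
ee_rot: [0.001, 0.713, 0.701, 0.003]
force: [0.5, -0.7, 0.3]
grip_width: 0.62
grip_force: 0.0
```

Run:
```python
from h import *
top_to(J(-72,39.8,35),YAW+90)
```

```text
shift cm [-30.59   7.61   8.64] turn z deg -82.6 cur yaw -1.0 pos [415.2 332.3 121.8]
```

Now to the handle to shut the bar.

{"name": "step_arm", "arguments": {
  "increments": [
    [[-4,1,0],[0,0,10],70],
    [[-8,2,0],[0,0,20],70],
    [[-12,3,0],[0,0,30],70],
    [[-16,4,0],[0,0,40],70],
    [[-20,5,0],[0,0,50],70],
    [[-24,6,0],[0,0,60],70],
    [[-28,7.2,0],[0,0,70],70],
    [[-30.6,7.6,0],[0,0,80],70]
  ]
}}

```text
time_s: 32.48
eef_pos: [484.8, 22.7, 118.2]
ee_rot: [-0.0, 0.997, 0.075, -0.0]
force: [0.5, -0.5, 0.1]
grip_width: 0.7
grip_force: 0.0
```

Run:
```python
from h import *
top_to(J(-72,39.8,35),YAW+90)
```

```text
shift cm [ 0.19 -0.23  8.32] turn z deg 17.0 cur yaw -81.4 pos [484.8  22.7 118.2]
```

{"name": "step_arm", "arguments": {
  "increments": [
    [[0.2,-0.2,0],[0,0,10],70],
    [[0.2,-0.2,3],[0,0,17.1],70],
    [[0.2,-0.2,8.3],[0,0,17.1],60],
    [[0.2,-0.2,8.3],[0,0,17.1],10],
    [[0.2,-0.2,8.3],[0,0,17.1],10],
    [[0.2,-0.2,8.3],[0,0,17.1],10],
    [[0.2,-0.2,8.3],[0,0,17.1],10],
    [[0.2,-0.2,8.3],[0,0,17.1],10]
  ],
  "squeeze": 40
}}

```text
time_s: 33.48
eef_pos: [486.6, 25.8, 36.9]
ee_rot: [0.001, 0.998, -0.071, 0.001]
force: [-0.6, -7.3, -9.9]
grip_width: 0.196
grip_force: 39.4
```

{"name": "step_arm", "arguments": {
  "increments": [
    [[0,1.2,0],[0,0,0],10],
    [[0,2.4,0],[0,0,0],10],
    [[0,3.4,0],[0,0,0],10],
    [[0,3.8,0],[0,0,0],10],
    [[0,4.0,0],[0,0,0],10],
    [[0,4.1,0],[0,0,0],10]
  ]
}}

```text
time_s: 34.22
eef_pos: [480.7, -14.0, 36.8]
ee_rot: [-0.001, 0.997, -0.071, 0.0]
force: [-2.5, 10.6, 7.8]
grip_width: 0.198
grip_force: 41.5
```

Run:
```python
from h import *
s=ctrl.sense();print(invJ(s["eef_pos"]),s["force"],s["grip_width"])
```

```text
[-71.73538704   0.1607987   36.7617091 ] [-2.51485227 10.55374026  7.77867554] 0.19776759559040497
```

{"name": "step_arm", "arguments": {
  "increments": [
    [[0,0,0],[0,0,0],50],
    [[0,0,0],[0,0,0],50],
    [[0,0,-5],[0,0,0],50],
    [[0,0,-11],[0,0,0],60],
    [[-4,4,-15],[0,0,0],70],
    [[-9,7,-16],[0,0,0],70],
    [[-13,9,-16],[0,0,0],70],
    [[-13,9,-16],[0,0,0],70]
  ]
}}

```text
time_s: 35.22
eef_pos: [337.6, -85.5, 196.1]
ee_rot: [0.001, 0.997, -0.072, 0.001]
force: [0.7, 0.3, 0.3]
grip_width: 0.696
grip_force: 0.0
```

Run:
```python
from h import *
c=ctrl.capture("scene");cv2.imwrite("pics/s9.png",cv2.resize(c["img"],None,fx=1.4,fy=1.4)[:,:,::-1])
s=ctrl.sense();print(s["time_s"],s["force"])
c=ctrl.capture("top");im=c["img"];hsv=cv2.cvtColor(im,cv2.COLOR_RGB2HSV)
wh=((hsv[...,1]<60)&(hsv[...,2]>115)).astype(np.uint8)*255
print("block",rect(c,roi(wh,370,185,430,260),39)[0])
print("handle exp",proj(ctrl.capture("scene"),J(-72,0,65))*1.4)
```

```text
35.275 [ 0.40427787  0.86846157 -0.49848143]
block ((476.73291015625, -339.1033020019531), (41.221805572509766, 90.27115631103516), 88.01329803466797)
handle exp [360.75357994 280.7350297 ]
```

View pics/s9.png

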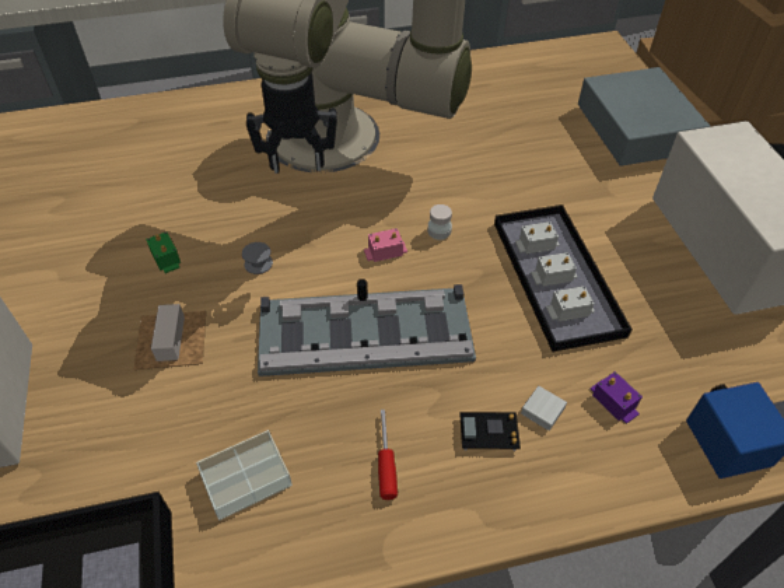

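The three modules are upright in the tray at (539,235), (557,268) and (573,302). The block is on the mat at (168,332), the bar is shut with its handle at (362,288), and the bystanders look undisturbed. I'm handing in.

```bash
python3 -c "
from rig import ctrl
print(ctrl.finish_job())"
```

```text
the job is handed in; nothing more can be done
None
```

I knocked out the three stuck modules (bay 1 was empty) and laid them connectors up in the tray, left the nylon block on the cork mat, and shut the locking bar. The last picture confirmed this, and the job was handed in at about 35 s; the highest push and grip forces I read were about 9 N and 36 N a finger.

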